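Set the slicing guide to the pinned stop

TASK

Set the slicing guide: press the pad in the middle of its slide block down to free the brake and, keeping it pressed, push the block along the rail until it rests against the stop that carries the upright pin. Then let go so the pad springs up and the brake holds the block there. Only press and push with the fingers, without forcing anything, and do not disturb or pick up the things standing around.

Things in the scene. Friction and masses are not known exactly. Their poses are not given: they have to be found in the camera images.
- guide: Slicing guide, fixed: dark wood plinth 72 x 460 x 18 mm, aluminium rail on it (36 mm wide, top 32 mm above the worktop) along its y axis, and a wooden board 178 x 325 x 18 mm on its -x side (the robot's side). Origin under the plinth's centre at worktop height, z up. Yaw varies by up to 0.3 rad.
- slide_block: Black block on the rail, 90 mm along it (its y) x 56 mm; slides along y both ways, 1 N when free. While the pad is up a brake holds it (15 to 22 N): do not shove it against that, nor load it over 40 N. Raised ends 12 mm thick, tops 65 mm above worktop; fence plate 6 mm thick reaches 135 mm from the rail over the board (-x), top 74 mm. Origin mid-rail, below the pad's middle, 33 mm above worktop.
- slide_mid (a point): Point fixed on the slide block: above its middle, 57 mm above the worktop, level with the top of the pad when that is up. It does not sink with the pad.
- pad_top (a point): Centre of the top of the grey press pad, 36 mm across the rail x 64 mm along it, 57 mm above the worktop when up; the block's raised ends stand 8 mm above it (66 mm apart), so a fingertip on the pad pushes the block by an end or by friction. Sinks with the pad.
- press_pad (a joint): How far the pad is pressed: 0 up (brake holds), 0.005 m fully down. About 8 N starts it, 10 N holds it fully down; from about 0.002 m the brake is free. It springs up when let go and the brake then grips wherever the block is.
- pin_stop_mid (a point): Stop WITH the upright pin (12 mm thick, top 98 mm above the worktop): fixed steel block on the rail, 20 mm along it, 50 mm wide, top 59 mm. Point: middle of the block, 57 mm above the worktop. May be on either side of the slide block, which touches it when slide_mid is 55 mm from this point.
- plain_stop_mid (a point): The other stop, same block but without a pin, on the other side of the slide block; point likewise. The wrong one.
- shot_glass: Loose bystander on the robot's side of the chopping board: small glass 55 x 55 x 63 mm, origin under its foot.
- pepper_shaker: Loose bystander behind the rail: shaker 44 x 44 x 90 mm with dark content, origin under its foot.
- salt_shaker: Loose bystander behind the rail: shaker 44 x 44 x 90 mm with white content, origin under its foot.
- dip_bowl: Loose bystander: grey bowl 105 mm across, 58 mm high, on the left, origin under its foot.
- candle_jar: Loose bystander: candle in a glass, 76 mm across, 90 mm high, on the right, origin under its foot.

How it is judged:
By the outcome, as a careful person would: the job done as asked, in the order asked, and still so for the second after the job is handed in, with the robot touching nothing.
It also fails if it takes over 42 s, if anything falls off the work surface, if the arm or the gripper's body presses on something with over 40 N, if the wrist force passes 120 N, or if a joint passes its speed limit or range.

ROBOT

A 6-joint arm with a two-finger parallel gripper is mounted at the origin on a cart in front of the work surface, level with it; the furniture and walls round the work are solid. World frame = base frame: x ahead of the robot, y to its left, z up, the work surface at z = 0. Lengths are in m, angles in rad, forces in N, time in s.
With the tool pointing down it reaches from about 0.275 to 0.875 m from the base axis. Payload 12.5 kg.
Tool frame: the origin (TCP) lies midway between the tips of the shut fingers; the grasp point (between the pads) lies 19 mm behind it; x points along the fingers, y is the direction in which the jaws open and shut, and the axes are right-handed (so a half turn about x gives the same grasp; the last joint's range is limited). The gripper opens to 85 mm and grips with 20 to 120 N. Pads are 22 mm wide; open, the fingers measure 114 mm over their backs; the gripper's body (76 mm by 85 mm) begins 54 mm behind the grasp point. The pads swing forward as they close: fully open they stand 13 mm farther back than shut.
Start: joints at [-1.33, 0.351, 1.652, -0, 1.139, -0.085], TCP at [0.176, -0.521, 0.231] pointing down, gripper open.
Joint ranges: [-2.75, 2.75], [-0.79, 2.1], [0.01, 2.65], [-1.57, 4.71], [0.07, 3.14], [-2.87, 2.87]. Speed limits (rad/s): [2.22, 2.22, 2.79, 3.14, 3.14, 3.14].

INTERFACE

Orientations are given as a unit quaternion [x, y, z, w].
In Python, from bench import manip, imaging, spot_in, landmark_of gives the robot as it stands. The module is installed in compiled form; this text tells all that it offers.
- The arm moves only by the shell command python3 -m handwheel 'ROWS' [OPENING] [FORCE]. ROWS is JSON, a list that holds one entry, the list of rows, each a list of 6 numbers: the shift along the tool's x, y, z normalised to -1 to 1, where 1 is 250 mm, then the turn, a rotation vector about the tool's x, y, z normalised to -1 to 1, where 1 is 90 degrees. A call has 1 to 10 rows; each row is the pose to reach, as a shift and turn from the pose commanded when the call began, along the tool's axes at that moment; what a row does not reach only later rows make up. A row lasts 1/8 s, in which the tool goes at most 62.5 mm and 10.7 degrees, less where a joint would pass 70% of its speed; a pose out of reach is approached as far as the arm can. A call with a number of a shift or a turn outside -1 to 1 is refused whole. A call with a gripper value outside its range is refused whole. OPENING is the gripper command: -1 is shut, 1 is fully open, values between are in proportion, set as the call begins (- or left out, the last holds). The fingers move at their own pace and stop on an object; FORCE is the grip in N (left out, the last holds). Time passes only in rows, so rows that repeat a pose let the fingers close. It gives the time, the measured TCP pose, the force and the opening at its end, in the units of the state.
- manip.state(): the state, without advancing time (a new reading comes with each control period).
- imaging.grab_frame(name): name is "side" or "top"; returns a dict with "color" (384x512x3 uint8, blue, green, red), "fx", "fy", "cx", "cy" (pixels), "dist" ([k1, k2, p1, p2, k3] as OpenCV has them; the pictures are not rectified), "R" (3x3) and "t" (3): a world point X has camera coordinates R X + t. Camera axes: x right, y down, z forward; pixel columns grow to the right and rows downward; lengths in m; the calibration is good to about 2 mm. A picture is of the moment at which its call begins. There is no depth.
- manip.close_job(): hands the job in, once; it reports no verdict.
Trained networks look in the newest picture that a camera, given by its name, has taken for a name from the list of things; names that differ only in an ending like _2 or _b are one class to them, and where a whole thing is asked for, a point or a joint stands for the part that bears it (a point fixed in the world has none). Each returns a list of dicts, best first, with "confidence" (0 to 1); they miss things now and then, are a little off and sometimes report something else, mostly with a low value. They report only what shows in the picture. A call takes as long as a camera call.
- spot_in(camera, target): "box" ([left, top, right, bottom] as shares, 0 to 1, of the picture: columns of its width, rows of its height, round what is visible of it).
- landmark_of(camera, target): "position" ([row, column] as shares, 0 to 1, of the picture: columns of its width, rows of its height: a listed point, or the origin of a listed thing).
The state is a dict: "t": time; "joints": joint angles; "qvel": joint speeds; "joint_torque": joint torques, N m; "eef_pos": TCP position; "tcp_rot": TCP orientation; "contact_force": force on the tool from outside, world axes, zero at the start; "torque": the same for the moment, N m; "finger_gap": opening from 0.0 (shut) to 1.0 (fully open).
Only numpy, scipy, OpenCV 4.12 (cv2) and the standard library are available. Lean on these libraries where they do the work, as an engineer would, in place of code of your own. Each camera call takes 0.05 s, during which the arm holds its last target. There are 200 camera calls.

## Working session

There is one attempt and no reset: what is moved stays moved. The work goes in short steps, Python scripts to look and compute and a shell command to move; the robot and the scene stay as the last step left them, time stands still between calls to the robot, and variables do not carry over. Pictures are saved under pics/ and viewed, on a budget of 10 in all, crops included, one or two more only if the job needs it, and the job is handed in when it is done.

```bash
mkdir -p pics; cat > h.py <<'E'
import numpy as np, cv2
from bench import manip, imaging, spot_in, landmark_of
from scipy.spatial.transform import Rotation as Rn
def px(f,uv):
    K=np.array([[f['fx'],0,f['cx']],[0,f['fy'],f['cy']],[0,0,1]]);return K,np.array(f['dist'])
def onplane(f,u,v,z):
    K,d=px(f,0);n=cv2.undistortPoints(np.array([[[u,v]]],float),K,d)[0,0]
    R=np.array(f['R']);t=np.array(f['t']);c=-R.T@t;r=R.T@np.array([n[0],n[1],1]);return c+r*(z-c[2])/r[2]
def proj(f,X):
    K,d=px(f,0);return cv2.projectPoints(np.array([X],float),cv2.Rodrigues(np.array(f['R']))[0],np.array(f['t'],float),K,d)[0][0,0]
E
python3 - <<'E'
from h import *
Z=dict(slide_mid=.057,pad_top=.057,pin_stop_mid=.057,plain_stop_mid=.057,guide=0,shot_glass=0,pepper_shaker=0,salt_shaker=0,dip_bowl=0,candle_jar=0)
fs={}
for c in('top','side'):
    f=imaging.grab_frame(c);cv2.imwrite(f'pics/{c}0.png',f['color'])
    for n,z in Z.items():
        for l in landmark_of(c,n)[:2]:
            r,q=l['position'];print(c,n,round(l['confidence'],2),(round(q*512),round(r*384)),onplane(f,q*512,r*384,z).round(3))
s=manip.state();print(s['eef_pos'],s['tcp_rot'],s['t'],s['contact_force'],Rn.from_quat(s['tcp_rot']).as_matrix().round(3))
E
```

```text
top slide_mid 0.74 (255, 201) [0.562 0.026 0.057]
top pad_top 0.46 (258, 202) [0.557 0.015 0.057]
top pin_stop_mid 0.68 (256, 207) [0.537 0.023 0.057]
top pin_stop_mid 0.63 (214, 209) [0.536 0.195 0.057]
top plain_stop_mid 0.52 (294, 194) [ 0.581 -0.132  0.057]
top guide 0.56 (259, 205) [0.556 0.01  0.   ]
top shot_glass 0.47 (277, 243) [ 0.392 -0.054  0.   ]
top shot_glass 0.18 (275, 181) [ 0.655 -0.06   0.   ]
top pepper_shaker 0.43 (223, 188) [0.634 0.159 0.   ]
top salt_shaker 0.42 (273, 180) [ 0.661 -0.055  0.   ]
top dip_bowl 0.84 (165, 237) [0.438 0.403 0.   ]
side slide_mid 0.57 (255, 194) [ 0.553 -0.005  0.057]
side pad_top 0.53 (252, 196) [0.562 0.015 0.057]
side pin_stop_mid 0.47 (255, 226) [0.528 0.196 0.057]
side plain_stop_mid 0.61 (255, 178) [ 0.572 -0.131  0.057]
side guide 0.89 (255, 210) [0.551 0.016 0.   ]
side shot_glass 0.83 (297, 201) [ 0.399 -0.081  0.   ]
side shot_glass 0.27 (256, 195) [ 0.562 -0.095  0.   ]
side pepper_shaker 0.82 (225, 229) [0.631 0.149 0.   ]
side salt_shaker 0.55 (231, 196) [ 0.654 -0.073  0.   ]
side dip_bowl 0.92 (283, 296) [ 0.421  0.414 -0.   ]
side candle_jar 0.56 (292, 163) [ 0.434 -0.423  0.   ]
[ 0.17605192 -0.5210519   0.23128465] [-0.69773819 -0.11469336  0.69774968 -0.11468324] 1.1 [-0.73396656 -0.09244324 -0.43850799] [[-0.     0.32  -0.947]
 [ 0.    -0.947 -0.32 ]
 [-1.    -0.     0.   ]]
```

View pics/top0.png

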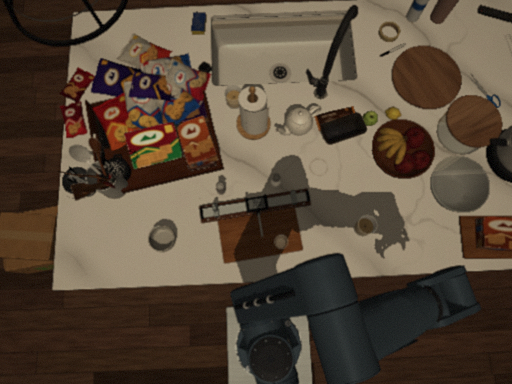

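View pics/side0.png

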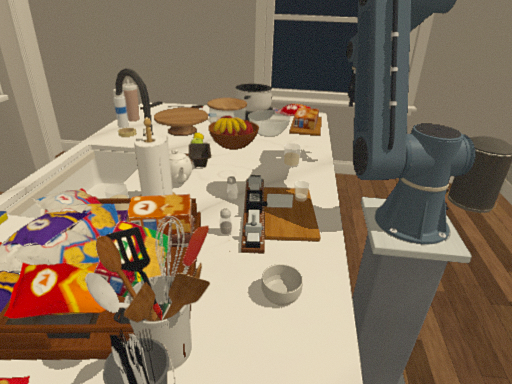

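The top view shows the rail from (200,212) to (310,195), with the block near (257,203) and the glass at (280,241). The side view shows the rail at x≈255 and the block near (255,195). I'll enlarge both to identify the pin stop.

```bash
python3 - <<'E'
import cv2,numpy as np
a=cv2.imread('pics/top0.png')[165:265,190:320];b=cv2.imread('pics/side0.png')[165:260,205:335]
r=lambda i:cv2.resize(i,(780,290*2//2),interpolation=cv2.INTER_CUBIC)
a=cv2.resize(a[10:50],(780,240),interpolation=cv2.INTER_CUBIC);b=cv2.resize(b[:,15:75],(220,348),interpolation=cv2.INTER_CUBIC)
o=np.zeros((600,780,3),np.uint8);o[:240]=a;o[245:593,:220]=b
o=np.clip(o.astype(float)*1.6,0,255).astype(np.uint8);cv2.imwrite('pics/z0.png',o)
E
```

```text
(no output)
```

View pics/z0.png

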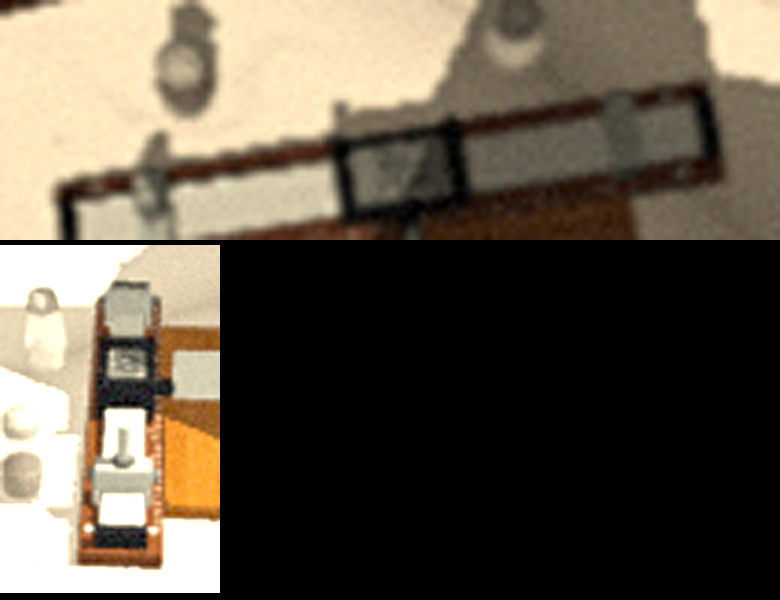

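The pin stop is on the left (+y) at about (0.532, 0.196), and the block is near (0.555, 0.015). I'm shutting the fingers and moving over the block in two stages.

```bash
python3 -m handwheel '[[[0,-0.19,-0.25,0,0,0],[0,-0.38,-0.5,0,0,0],[0,-0.56,-0.75,0,0,0],[0,-0.75,-1,0,0,0],[0,-0.75,-1,0,0,0],[0,-0.75,-1,0,0,0],[0,-0.75,-1,0,0,0],[0,-0.75,-1,0,0,0]]]' -1 40
python3 -m handwheel '[[[0,-0.2,-0.27,0.03,0,0],[0,-0.4,-0.55,0.06,0,0],[0.05,-0.6,-0.83,0.09,0,0],[0.2,-0.79,-1,0.12,0,0],[0.3,-0.79,-1,0.12,0,0],[0.35,-0.79,-1,0.12,0,0],[0.35,-0.79,-1,0.12,0,0],[0.35,-0.79,-1,0.12,0,0]]]'
python3 - <<'E'
from h import *
ims=[]
for c in('top','side'):
    f=imaging.grab_frame(c)
    for n,z in dict(slide_mid=.057,pad_top=.057,pin_stop_mid=.057,plain_stop_mid=.057).items():
        for l in landmark_of(c,n)[:2]:
            r,q=l['position'];print(c,n,round(l['confidence'],2),(round(q*512,1),round(r*384,1)),onplane(f,q*512,r*384,z).round(3))
    x0,y0,w,h=(195,180,130,45) if c=='top' else (200,160,90,100)
    k=6 if c=='top' else 3
    ims.append(cv2.resize(f['color'][y0:y0+h,x0:x0+w],None,fx=k,fy=k,interpolation=cv2.INTER_CUBIC))
o=np.zeros((580,780,3),np.uint8);o[:270]=ims[0];o[275:575,:270]=ims[1]
cv2.imwrite('pics/z1.png',np.clip(o*1.5,0,255).astype(np.uint8))
s=manip.state();print(s['eef_pos'],s['t'],s['contact_force'],s['finger_gap'],Rn.from_quat(s['tcp_rot']).as_matrix().round(3))
E
```

```text
t: 2.1
eef_pos: [0.3523, -0.2644, 0.2313]
tcp_rot: [-0.698, -0.114, 0.698, -0.114]
contact_force: [-0.7, 0.4, -0.6]
finger_gap: -0.002
t: 3.1
eef_pos: [0.5267, 0.0024, 0.1445]
tcp_rot: [0.706, 0.048, -0.705, 0.048]
contact_force: [-0.4, -0.5, -1.0]
finger_gap: 0.002
top pin_stop_mid 0.61 (211.3, 208.2) [0.539 0.204 0.057]
top plain_stop_mid 0.51 (292.6, 196.0) [ 0.574 -0.126  0.057]
side slide_mid 0.9 (254.9, 199.1) [0.549 0.032 0.057]
side pad_top 0.57 (253.5, 196.3) [0.557 0.013 0.057]
side pin_stop_mid 0.63 (256.0, 225.1) [0.524 0.188 0.057]
side plain_stop_mid 0.49 (256.0, 178.2) [ 0.566 -0.127  0.057]
[0.52652044 0.0036531  0.14393507] 3.6 [-0.08426292  0.08350348 -0.17729341] 0.0038915859177609193 [[ 0.     0.137 -0.991]
 [-0.    -0.991 -0.137]
 [-1.     0.    -0.   ]]
```

View pics/z1.png

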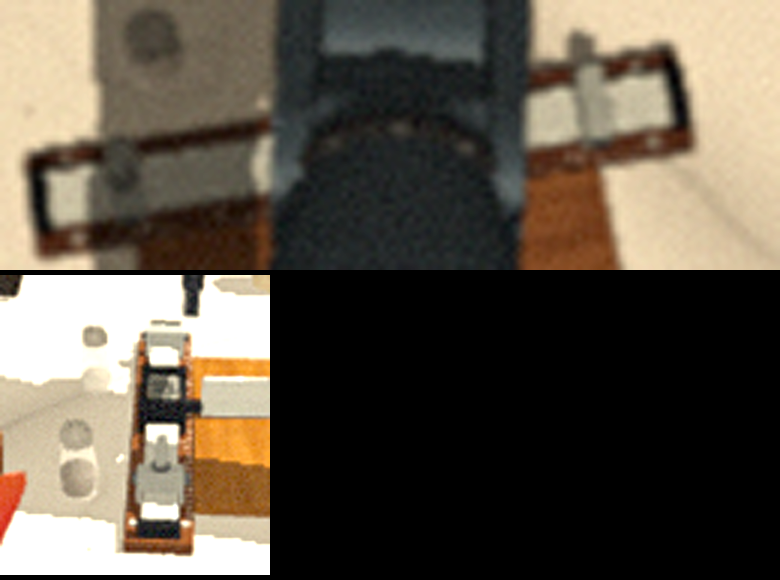

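The arm covers the block in the top view. The pin stop shows at crop (120,165), upper left. I'll work out the geometry from the plinth ends and from the block edges in the first picture.

```bash
python3 - <<'E'
from h import *
f=imaging.grab_frame('top')
P=lambda x,y,z,o:onplane(f,o[0]+x/6,o[1]+y/6,z)
a=P(33,205,.018,(195,180));b=P(682,95,.018,(195,180));print(a,b,np.linalg.norm(a-b),(a+b)/2)
m=(a+b)/2;d=(a-b)[:2]/np.linalg.norm(a-b);print('dir',d)
C=[P(x,y,.065,(190,175)) for x,y in((338,143),(458,122),(467,195),(347,218))];c=np.mean(C,0);print('block',c, [np.linalg.norm(C[i]-C[i-1]).round(3) for i in range(4)])
n=np.array([-d[1],d[0]])
for nm,q in dict(block=c[:2],pin=np.array([.532,.196]),pin2=P(150,185,.059,(190,175))[:2],plain=np.array([.573,-.13])).items(): print(nm,'along',(q-m[:2])@d,'across',(q-m[:2])@n)
R=Rn.from_quat(manip.state()['tcp_rot']).as_matrix();e=np.array(manip.state()['eef_pos'])
q=m[:2]+d*((c[:2]-m[:2])@d);print('target',q,'shift',R.T@(np.r_[q,.075]-e)/.25)
f=imaging.grab_frame('side');g=cv2.resize(f['color'][150:250,200:310],None,fx=6,fy=6,interpolation=cv2.INTER_CUBIC)
for k,col in((0,(0,0,255)),(.045,(0,255,0)),(-.045,(0,255,0)),(.033,(255,0,0)),(-.033,(255,0,0))):
  X=np.r_[q+d*k,.057 if k==0 else .065];u=(proj(f,X)-[200,150])*6;cv2.circle(g,(int(u[0]),int(u[1])),3,col,-1)
for X in(np.r_[a[:2],.018],np.r_[b[:2],.018]):
  u=(proj(f,X)-[200,150])*6;cv2.circle(g,(int(u[0]),int(u[1])),4,(255,0,255),-1)
cv2.imwrite('pics/z2.png',g)
E
```

```text
[0.52447682 0.25292816 0.018     ] [ 0.58089868 -0.19653768  0.018     ] 0.4529933390910858 [0.55268775 0.02819524 0.018     ]
dir [-0.12455338  0.99221291]
block [0.5491529  0.01878537 0.065     ] [np.float64(0.052), np.float64(0.082), np.float64(0.05), np.float64(0.081)]
block along -0.008896313642130478 across 0.004679353227747708
pin along 0.1690747806075885 across -0.0003739995441845806
pin2 along 0.1595582433432884 across -0.014989139524693948
plain along -0.15949331610051073 across -0.00045032527473881493
target [0.55379582 0.0193682 ] shift [ 0.27555365 -0.04710519 -0.1165753 ]
```

View pics/z2.png

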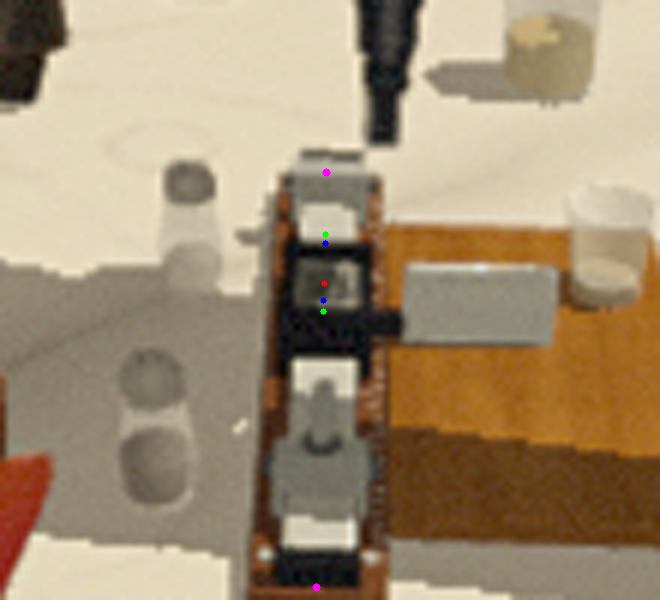

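The projected points agree with the side picture to a few mm: pad middle at (324,283), pin stop nearer the camera at (320,430–500). I'm descending to just above the pad.

```bash
python3 -m handwheel '[[[0,-0.047,-0.117,0,0,0],[0,-0.047,-0.117,0,0,0],[0.15,-0.047,-0.117,0,0,0],[0.28,-0.047,-0.117,0,0,0],[0.3,-0.047,-0.117,0,0,0],[0.3,-0.047,-0.117,0,0,0]]]'
python3 - <<'E'
from h import *
f=imaging.grab_frame('side');g=cv2.resize(f['color'][150:250,200:310],None,fx=7,fy=6,interpolation=cv2.INTER_CUBIC)
cv2.imwrite('pics/z3.png',np.clip(g*1.3,0,255).astype(np.uint8))
print(manip.state()['eef_pos'],manip.state()['contact_force'])
E
```

```text
t: 4.45
eef_pos: [0.554, 0.0192, 0.0694]
tcp_rot: [0.706, 0.048, -0.705, 0.049]
contact_force: [0.1, -0.5, -0.1]
finger_gap: -0.007
[0.55437622 0.01922866 0.06991257] [ 0.07910382  0.13541926 -0.08565036]
```

View pics/z3.png

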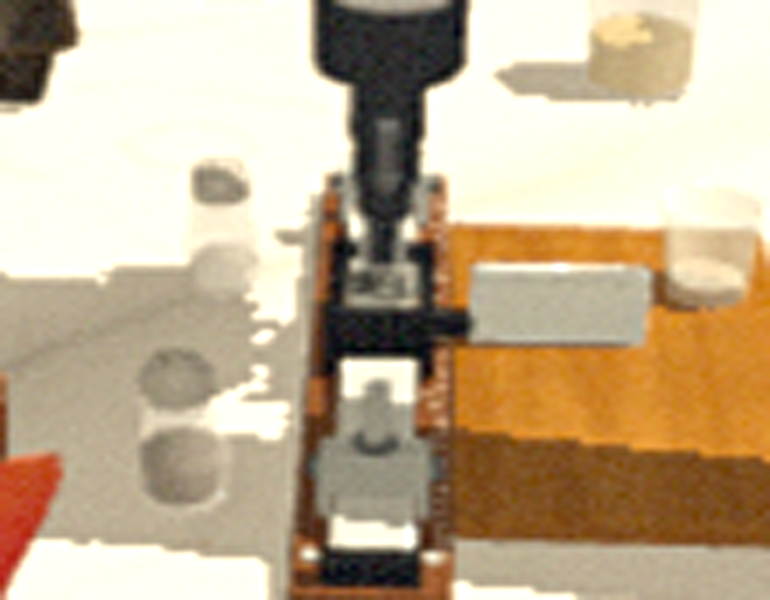

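The fingertip (388,265) is above the pad, about 3 mm toward the robot and a few mm toward −y. I'll correct that and approach contact.

```bash
python3 -m handwheel '[[[0,-0.024,-0.012,0,0,0],[0.02,-0.024,-0.012,0,0,0],[0.04,-0.024,-0.012,0,0,0],[0.046,-0.024,-0.012,0,0,0],[0.05,-0.024,-0.012,0,0,0],[0.05,-0.024,-0.012,0,0,0]]]'
python3 -m handwheel '[[[0.004,0,0,0,0,0],[0.008,0,0,0,0,0],[0.008,0,0,0,0,0]]]'
```

```text
t: 5.25
eef_pos: [0.5558, 0.0257, 0.0564]
tcp_rot: [-0.705, -0.049, 0.706, -0.048]
contact_force: [-3.3, 1.4, 4.3]
finger_gap: 0.002
t: 5.62
eef_pos: [0.5559, 0.0257, 0.0547]
tcp_rot: [-0.705, -0.049, 0.706, -0.049]
contact_force: [-4.4, -0.2, 8.7]
finger_gap: 0.004
```

```bash
python3 -m handwheel '[[[0.004,0,0,0,0,0],[0.008,0,0.004,0,0,0],[0.008,0,0.004,0,0,0]]]'
```

```text
t: 6.0
eef_pos: [0.5558, 0.0256, 0.0531]
tcp_rot: [0.706, 0.048, -0.705, 0.049]
contact_force: [-1.9, 0.2, 9.0]
finger_gap: 0.001
```

```bash
python3 -m handwheel '[[[0.003,0,0,0,0,0],[0.003,-0.01,0,0,0,0],[0.003,-0.025,0,0,0,0],[0.003,-0.045,0,0,0,0],[0.003,-0.065,0,0,0,0],[0.003,-0.085,0,0,0,0],[0.003,-0.1,0,0,0,0],[0.003,-0.1,0,0,0,0]]]'
python3 - <<'E'
from h import *
f=imaging.grab_frame('side');g=cv2.resize(f['color'][150:250,200:310],None,fx=7,fy=6,interpolation=cv2.INTER_CUBIC)
cv2.imwrite('pics/z4.png',np.clip(g*1.3,0,255).astype(np.uint8))
print(manip.state()['eef_pos'],manip.state()['contact_force'])
E
```

```text
t: 7.0
eef_pos: [0.5528, 0.0506, 0.0526]
tcp_rot: [0.706, 0.049, -0.704, 0.049]
contact_force: [-0.3, 1.3, 8.8]
finger_gap: 0.001
[0.55276728 0.05053129 0.05253283] [-0.69708018  1.37540966  9.82755775]
```

View pics/z4.png

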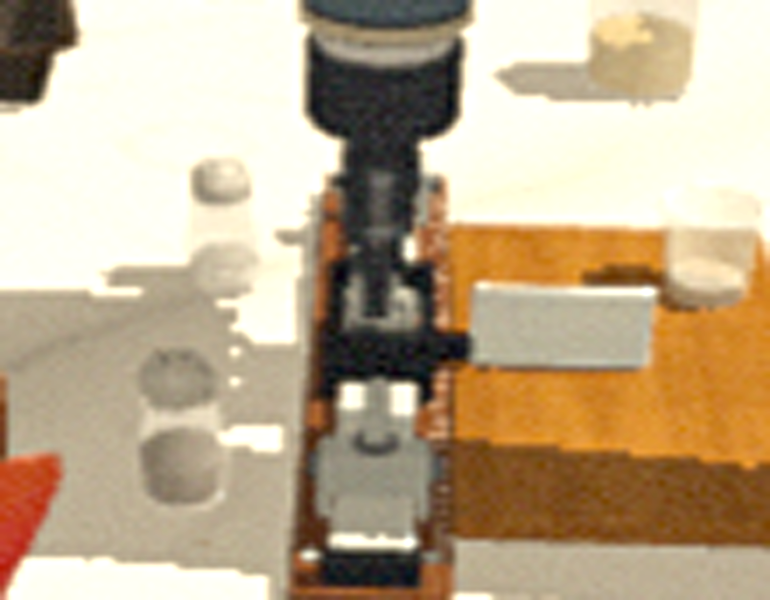

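The block is moving with the finger: the fence edge went from row 265 to 285 in the crop, at about 1.4 N. I'll continue.

```bash
python3 -m handwheel '[[[0,-0.02,0,0,0,0],[0,-0.05,0,0,0,0],[0,-0.08,0,0,0,0],[0,-0.11,0,0,0,0],[0,-0.14,0,0,0,0],[0,-0.17,0,0,0,0],[0,-0.2,0,0,0,0],[0,-0.22,0,0,0,0],[0,-0.24,0,0,0,0],[0,-0.24,0,0,0,0]]]'
python3 -m handwheel '[[[0,-0.01,0,0,0,0],[0,-0.02,0,0,0,0],[0,-0.03,0,0,0,0],[0,-0.04,0,0,0,0],[0,-0.05,0,0,0,0],[0,-0.06,0,0,0,0],[0,-0.06,0,0,0,0]]]'
```

```text
t: 8.3
eef_pos: [0.5454, 0.1103, 0.0529]
tcp_rot: [0.707, 0.049, -0.704, 0.048]
contact_force: [2.0, 1.5, 9.0]
finger_gap: -0.0
t: 9.18
eef_pos: [0.5435, 0.1251, 0.0529]
tcp_rot: [0.707, 0.049, -0.704, 0.048]
contact_force: [2.6, 1.7, 8.9]
finger_gap: 0.001
```

```bash
python3 -m handwheel '[[[0,-0.01,0,0,0,0],[0,-0.02,0,0,0,0],[0,-0.03,0,0,0,0],[0,-0.04,0,0,0,0],[0,-0.04,0,0,0,0]]]'
python3 -m handwheel '[[[0,-0.008,0,0,0,0],[0,-0.016,0,0,0,0],[0,-0.024,0,0,0,0],[0,-0.024,0,0,0,0]]]'
python3 - <<'E'
from h import *
f=imaging.grab_frame('side');g=cv2.resize(f['color'][160:250,210:310],None,fx=8,fy=6.5,interpolation=cv2.INTER_CUBIC)
cv2.imwrite('pics/z5.png',np.clip(g*1.3,0,255).astype(np.uint8))
print(manip.state()['eef_pos'],manip.state()['contact_force'])
E
```

```text
t: 9.8
eef_pos: [0.5423, 0.135, 0.053]
tcp_rot: [0.707, 0.049, -0.703, 0.048]
contact_force: [2.1, 1.5, 8.7]
finger_gap: -0.005
t: 10.3
eef_pos: [0.541, 0.1402, 0.0527]
tcp_rot: [0.707, 0.048, -0.704, 0.049]
contact_force: [1.5, -3.6, 9.8]
finger_gap: 0.001
[0.54097992 0.14020693 0.05274723] [ 2.143088   -4.53282585  9.7821896 ]
```

View pics/z5.png

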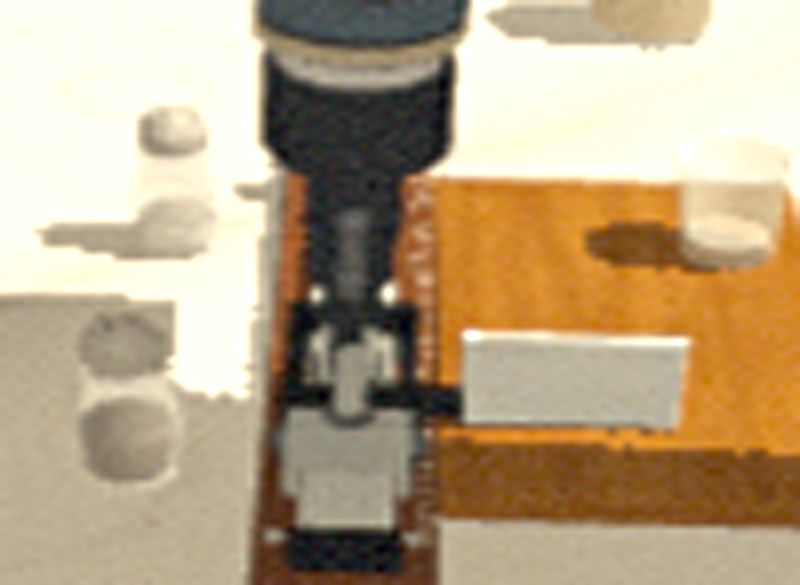

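The block's near end now meets the pin stop at crop (350,405), and the y force rose. A small extra push will show whether it is seated.

```bash
python3 -m handwheel '[[[0.002,-0.004,0,0,0,0],[0.002,-0.008,0,0,0,0],[0.002,-0.012,0,0,0,0],[0.002,-0.012,0,0,0,0]]]'
```

```text
t: 10.85
eef_pos: [0.5403, 0.143, 0.0522]
tcp_rot: [0.707, 0.048, -0.704, 0.049]
contact_force: [1.3, -6.3, 9.9]
finger_gap: -0.005
```

The y force levelled off near 6 N while the finger slid on the pad, so the block is seated. I'm lifting straight up and checking.

```bash
python3 -m handwheel '[[[-0.01,0,0,0,0,0],[-0.02,0,0,0,0,0],[-0.04,0,0,0,0,0],[-0.1,0,0,0,0,0],[-0.3,0,0,0,0,0],[-0.5,0,0,0,0,0],[-0.6,0,0,0,0,0],[-0.6,0,0,0,0,0]]]'
python3 -m handwheel '[[[0,0,0.2,0,0,0],[0,0.2,0.4,0,0,0],[0,0.4,0.5,0,0,0],[0,0.6,0.5,0,0,0],[0,0.8,0.5,0,0,0],[0,1,0.5,0,0,0],[0,1,0.5,0,0,0],[0,1,0.5,0,0,0]]]'
python3 - <<'E'
from h import *
ims=[]
for c in('top','side'):
    f=imaging.grab_frame(c)
    for n in('slide_mid','pad_top','pin_stop_mid','plain_stop_mid'):
        for l in landmark_of(c,n)[:1]:
            r,q=l['position'];print(c,n,round(l['confidence'],2),onplane(f,q*512,r*384,.057).round(3))
    x0,y0,w,h=(195,185,130,40) if c=='top' else (200,160,125,58)
    ims.append(cv2.resize(f['color'][y0:y0+h,x0:x0+w] if c=='top' else f['color'][165:250,200:320],(780,240) if c=='top' else (480,350),interpolation=cv2.INTER_CUBIC))
o=np.zeros((595,780,3),np.uint8);o[:240]=ims[0];o[245:,:480]=ims[1]
cv2.imwrite('pics/z6.png',np.clip(o*1.3,0,255).astype(np.uint8));print(manip.state()['eef_pos'],manip.state()['contact_force'],manip.state()['t'])
E
```

```text
t: 11.85
eef_pos: [0.5395, 0.1437, 0.2036]
tcp_rot: [0.707, 0.049, -0.704, 0.048]
contact_force: [0.5, 0.4, 0.8]
finger_gap: -0.001
t: 12.85
eef_pos: [0.4486, -0.1207, 0.2004]
tcp_rot: [-0.705, -0.049, 0.706, -0.048]
contact_force: [-1.0, 0.5, -0.2]
finger_gap: 0.002
top slide_mid 0.54 [0.549 0.126 0.057]
top pad_top 0.54 [0.546 0.132 0.057]
top pin_stop_mid 0.6 [0.54  0.199 0.057]
side slide_mid 0.82 [0.543 0.132 0.057]
side pad_top 0.63 [ 0.431 -0.288  0.057]
side pin_stop_mid 0.6 [0.535 0.186 0.057]
side plain_stop_mid 0.44 [ 0.584 -0.132  0.057]
[ 0.4491773  -0.12107398  0.20108219] [-0.4019526   0.59423548 -0.55937372] 13.35
```

View pics/z6.png

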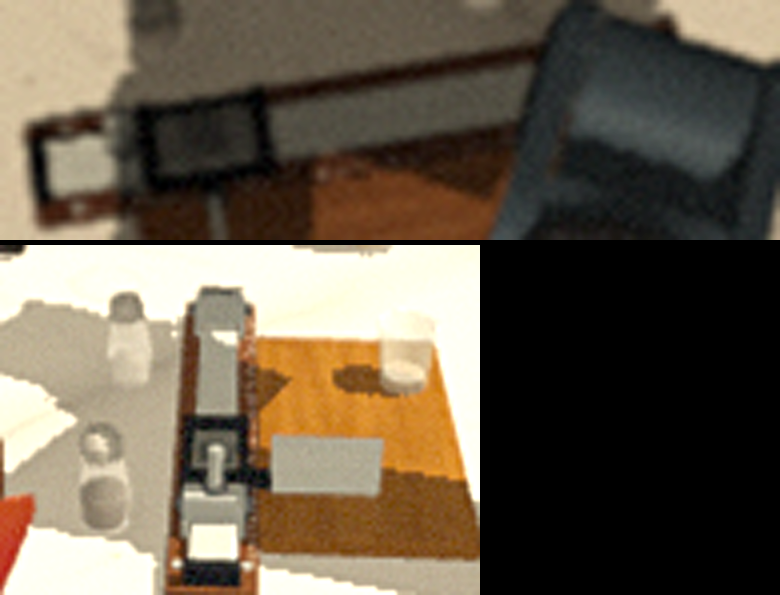

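The block's end sits directly against the pin stop: top crop about column 137/140, side crop about row 490. The pad looks up and the bystanders are where they were. Handing in.

```bash
python3 -c "
from bench import manip
print(manip.close_job())"
```

```text
the job is handed in; nothing more can be done
None
```

The slide block now rests against the pin stop and the job is handed in; no verdict was reported. With the fingers shut I pressed the pad about 4–5 mm at 9–10 N. I then pushed the block about 115 mm along the rail, lifted straight up and moved the arm clear, all by 13.4 s.

**Seating:** While the block slid, the measured y force stayed near 1.5 N. At the end it turned to about −6 N while the finger slid on the pad, so I take the block to be seated.

**Final pictures:** The block's end touches the pin stop in both views. The glass and the two shakers look unmoved. The dip bowl and candle jar were outside my last crops, but the arm did not go near the bowl and crossed to the rail well above the jar's height.

**Checks that were weaker:**
- The network's distance from block to stop came out at 54 mm in the side view but 73 mm in the top view, against 55 mm for contact. I relied on the force and the pictures rather than the top-view figure.
- One side-view report for the pad was clearly false and I ignored it.
- That the pad sprang up I judged only from the pictures.

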